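# Refit the two-tier tube carousel on the inclined tube mixer

### The job

The carousel of the blood-tube mixer has been washed and lies apart on the bench: put it back on the mixer's inclined drive shaft. Slide on the blue cup tier first and then the white guide tier, each turned so that the flat in its bore (red line) meets the flat of the shaft (red line) and pushed or dropped fully home: the blue one down on the drive plate, the white one down on the blue hub. Let go of both, and do not shift the tube rack, the cap bin or the marker.

Things in the scene. Friction and masses are not known exactly. Their poses are not given: they have to be found in the camera images.
- cup_tier: Blue lower tier, 150 mm across, 0.16 kg, flat on the bench, hub up. Hub 44 mm in diameter, 46 mm high, with a D through bore: 27 mm round, one flat 8.5 mm from the axis. Web 2-7 mm above the underside; 8 closed cups 22 mm wide, 24 mm high, centres 64 mm from the axis. Origin: on the axis at the underside; z up the axis; x towards the bore's flat, marked by a red line on web and hub.
- cup_hub (a point): Centre of the top rim of the cup tier's hub, 46 mm above its origin, axes as the tier. The round hub is gripped from above at any yaw; its top 22 mm stand clear above the cups.
- guide_tier: White upper tier, 150 mm across, 0.12 kg, flat on the bench, hub up. Same hub diameter, D bore, web and red line as the blue tier, but the hub is 36 mm high and the 8 tube places are open rings 22 mm wide, 12 mm high. Origin: on the axis at the underside; z up the axis; x towards the bore's flat.
- guide_hub (a point): Centre of the top rim of the guide tier's hub, 36 mm above its origin, axes as the tier; the top 24 mm of the hub stand clear above the rings.
- mixer: Beige wedge-shaped tube mixer fixed to the bench: 210 mm deep (x), 160 mm wide (y), 35 mm high at its low front edge (-x, towards the robot), 141 mm at the back. The top slopes 30 degrees; the drive shaft stands square to it, so leans 30 degrees from vertical towards the front. Origin: centre of the underside.
- shaft_seat (a point): Centre of the top face of the drive plate (aluminium disc, 68 mm, 14 mm above the sloping top), where the cup tier's underside rests. z: up along the shaft; x: towards the shaft's flat, marked by a red line on shaft and plate. Steel shaft: 24 mm in diameter, flat 7 mm from the axis (1.5 mm clearance all round, 10 degrees of turning play), 74 mm long; held by its gear up to 0.8 N m.
- guide_seat (a point): Point on the shaft's axis 46 mm up from shaft_seat, where the guide tier's underside rests once the cup tier is home; axes as shaft_seat.
- shaft_tip (a point): Centre of the shaft's upper end, 74 mm up from shaft_seat and 175 mm above the bench, the last 5 mm chamfered; axes as shaft_seat.
- tube_rack: Green wire rack with capped blood tubes, 75 x 210 mm, 96 mm high with the tubes; loose, leave it alone. Origin at the centre of its underside.
- cap_bin: Dark blue open-fronted stock bin with tube caps, 140 x 105 x 75 mm; loose, leave it alone. Origin at the centre of its underside.
- marker: Black marker pen, 138 mm long, 15 mm thick, lying on the bench between robot and mixer; loose, leave it alone. Origin at its middle, on the bench; x along the pen.

How it is judged:
By the outcome, as a careful person would: the job done as asked, in the order asked, and still so for the second after the job is handed in, with the robot touching nothing.
It also fails if it takes over 64 s, if anything falls off the work surface, if the arm or the gripper's body presses on something with over 40 N, if the wrist force passes 120 N, or if a joint passes its speed limit or range.

### The arm

A 6-joint arm with a two-finger parallel gripper is mounted at the origin on the work surface. World frame = base frame: x ahead of the robot, y to its left, z up, the work surface at z = 0. Lengths are in m, angles in degrees, forces in N, time in s.
With the tool pointing down it reaches from about 0.35 to 0.875 m from the base axis. Payload 4.2 kg.
Tool frame: the origin (TCP) lies midway between the tips of the shut fingers; the grasp point (between the pads) lies 19 mm behind it; z points along the fingers, y is the line along which they close (so a half turn about z gives the same grasp; the last joint's range is limited). The gripper opens to 87 mm and grips with 3 to 60 N. Pads are 19 mm wide; open, the fingers measure 117 mm over their backs; the gripper's body (75 mm by 190 mm) begins 51 mm behind the grasp point.
Start: joints at [-57.491, 22.042, 0.453, 0, -68.411, -14.817], TCP at [0.19, -0.595, 0.223] pointing down, gripper open.
Joint ranges: [-179.83, 179.83], [-69.29, 118.12], [-61.27, 80.66], [-181.25, 117.63], [-171.15, -9.14], [-177.46, 177.46]. Speed limits (degrees/s): [159.86, 159.86, 180, 180, 180, 180].

### API

Orientations are given as a 3x3 rotation matrix whose columns are the frame's x, y, z axes.
In Python, from station import r gives the robot as it stands.
- The arm moves only by the tool steer_hand, called after "Call:" by a JSON object that holds its "name" and its "arguments". Schema: {"type":"object","properties":{"offsets":{"type":"array","items":{"type":"array","prefixItems":[{"type":"number"},{"type":"array","items":{"type":"number"},"minItems":3,"maxItems":3},{"type":"array","items":{"type":"number"},"minItems":3,"maxItems":3}],"minItems":3,"maxItems":3},"minItems":1,"maxItems":8},"only":{"type":"string"},"quiet":{"type":"boolean"},"lines":{"type":"string"}},"required":["offsets"],"additionalProperties":false}. offsets is a list of rows, 1 to 8 of them, each written [opening, [dx, dy, dz], [rx, ry, rz]]: the opening from 0.0 (shut) to 1.0 (fully open), then dx, dy, dz in shares of 1 m (1.0 is 1 m), then a rotation vector rx, ry, rz in fractions of the full range, 1 being 90 degrees; each row is the pose to reach, as a shift and turn from the pose commanded when the call began, along the tool's axes at that moment; what a row does not reach only later rows make up. A row lasts 1/10 s, in which the tool goes at most 0.05 m and 8.59 degrees, less where a joint would pass 70% of its speed; a pose out of reach is approached as far as the arm can. The fingers move at their own pace and stop on an object; the grip force is fixed at half the most. Time passes only in rows, so rows that do not move let the fingers close. The tool returns the time, the measured TCP pose, the force, the opening and the grip force at its end. only (a regular expression) keeps the lines of the reply that match it, lines (a string "A,B") keeps lines A to B, and quiet returns only ok. No shift or turn number may pass 1 either way. Input that does not fit is refused with a message, and nothing moves.
- r.sense(): the state, without advancing time (a new reading comes with each control period).
- r.capture(name): name is "scene" or "top"; returns a dict with "pixels" (480x640x3 uint8, red, green, blue), "z_map" (480x640 float32, m along the optical axis (not along the pixel's ray), 0 where there is no reading), "K" (3x3 intrinsics, pixels), "world_from_camera" (4x4, takes a point from camera to world coordinates). Camera axes: x right, y up, looking along -z (the intrinsics and any distortion apply to the point x, -y, -z); pixel columns grow to the right and rows downward; lengths in m; the calibration is good to about 2 mm. A picture is of the moment at which its call begins.
- r.finish_job(): hands the job in; it is judged then, once.
The state is a dict: "time_s": time; "joints": joint angles; "joint_velocities": joint speeds; "effort": joint torques, N m; "tcp_pos": TCP position; "ee_rot": TCP orientation; "wrist_force": force on the tool from outside, world axes, zero at the start; "moment": the same for the moment, N m; "gripper_width": opening from 0.0 (shut) to 1.0 (fully open); "gripper_force": force on a finger pad.
Only numpy, scipy, OpenCV 4.12 (cv2) and the standard library are available. Lean on these libraries where they do the work, as an engineer would, in place of code of your own. Each camera call takes 0.05 s, during which the arm holds its last target. There are 200 camera calls.

## Working session

There is one attempt and no reset: what is moved stays moved. The work goes in short steps, Python scripts to look and compute and a tool call to move; the robot and the scene stay as the last step left them, time stands still between calls to the robot, and variables do not carry over. Pictures are saved under pics/ and viewed, at most 10 in all, crops included, and the job is handed in when it is done.

```bash
ls; mkdir -p pics; python3 - <<'E'
from station import r
import cv2,numpy as np
s=r.sense();print({k:np.round(v,3).tolist() for k,v in s.items()})
for n in("scene","top"):
    c=r.capture(n);cv2.imwrite(f"pics/{n}0.png",c["pixels"][...,::-1]);np.savez(f"{n}0.npz",**c);print(n,c["K"],c["world_from_camera"].round(3))
E
```

```text
pics
station.py
{'time_s': 0.0, 'joints': [-57.492, 22.092, 0.379, -0.03, -68.411, -14.815], 'joint_velocities': [-0.052, 0.045, -0.001, 0.047, 0.047, 0.02], 'effort': [-0.0, -39.066, 18.741, 4.22, 0.011, -0.0], 'tcp_pos': [0.19, -0.595, 0.221], 'ee_rot': [[-0.953, -0.304, -0.001], [-0.304, 0.953, 0.002], [0.0, 0.002, -1.0]], 'wrist_force': [0.116, -0.107, -0.104], 'moment': [0.042, -0.026, -0.03], 'gripper_force': 0.0, 'gripper_width': 0.999}
scene [[603.34150598   0.         315.65049362]
 [  0.         603.34150598 235.69552508]
 [  0.           0.           1.        ]] [[-0.435 -0.655  0.618  1.385]
 [ 0.9   -0.323  0.292  0.365]
 [ 0.008  0.684  0.73   1.118]
 [ 0.     0.     0.     1.   ]]
top [[605.7654414    0.         319.42419234]
 [  0.         605.7654414  244.94800264]
 [  0.           0.           1.        ]] [[ 1.200e-02  9.890e-01 -1.450e-01  3.710e-01]
 [-1.000e+00  1.200e-02 -1.000e-03 -1.200e-02]
 [ 1.000e-03  1.450e-01  9.890e-01  1.239e+00]
 [ 0.000e+00  0.000e+00  0.000e+00  1.000e+00]]
```

View pics/scene0.png

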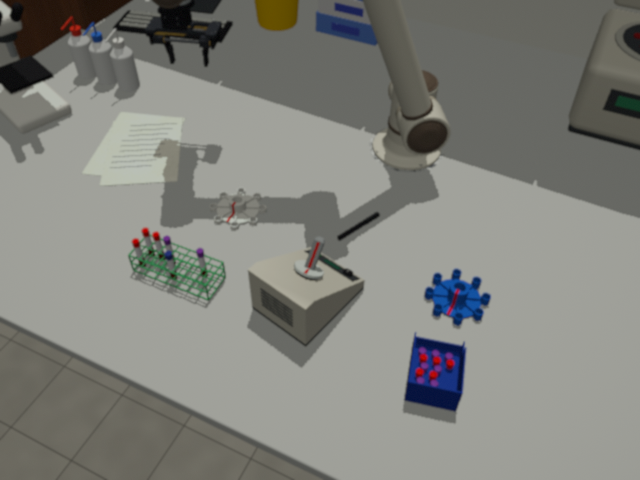

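View pics/top0.png

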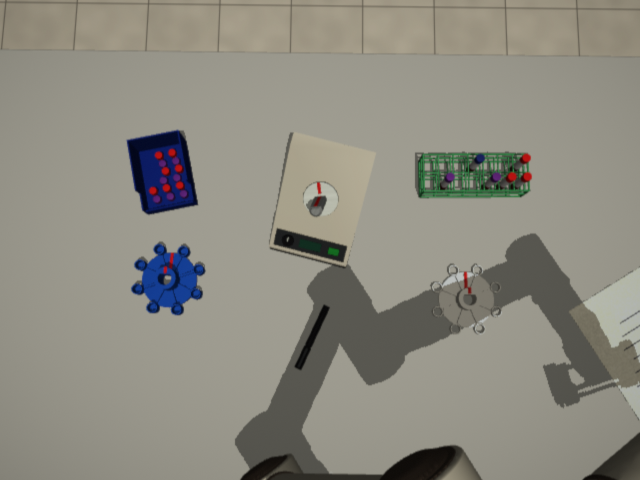

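The top view shows the blue tier at about (168,279), the white one at (468,300), the mixer at (320,200) with its shaft tip near (316,208), and the marker at (312,338). The red lines all run roughly up the image (+x).

```bash
cat > h.py <<'E'
import numpy as np,cv2
def load(n): return dict(np.load(n+".npz"))
def cloud(c):
    K=c["K"];z=c["z_map"];v,u=np.mgrid[:480,:640]
    P=np.stack([(u-K[0,2])/K[0,0]*z,-(v-K[1,2])/K[1,1]*z,-z],-1)
    T=c["world_from_camera"];return P@T[:3,:3].T+T[:3,3]
def proj(c,p):
    T=c["world_from_camera"];q=(np.asarray(p)-T[:3,3])@T[:3,:3];K=c["K"]
    return np.array([K[0,0]*q[...,0]/-q[...,2]+K[0,2],K[1,1]*-q[...,1]/-q[...,2]+K[1,2]]).T
def ray(c,uv):
    K=c["K"];T=c["world_from_camera"];d=np.array([(uv[0]-K[0,2])/K[0,0],-(uv[1]-K[1,2])/K[1,1],-1.])
    return T[:3,3],T[:3,:3]@d
def onplane(c,uv,z):
    o,d=ray(c,uv);return o+d*(z-o[2])/d[2]
def two(c1,a,c2,b):
    o,d=ray(c1,a);p,e=ray(c2,b);s=np.linalg.lstsq(np.c_[d,-e],p-o,rcond=None)[0]
    A=o+s[0]*d;B=p+s[1]*e;return (A+B)/2,np.linalg.norm(A-B)
def red(c):
    p=c["pixels"].astype(int);return (p[...,0]>110)&(p[...,1]<80)&(p[...,2]<80)
E
python3 - <<'E'
from h import *
np.set_printoptions(precision=4,suppress=True)
for n in("top0","scene0"):
    c=load(n);P=cloud(c);R=red(c);p=c["pixels"].astype(int)
    blue=(p[...,2]>p[...,0]+50)&(p[...,2]>90)
    print(n,"bench z",np.median(P[...,2][(P[...,2]<.02)&(P[...,2]>-.03)]))
    def inb(b): return (P[...,0]>b[0])&(P[...,0]<b[1])&(P[...,1]>b[2])&(P[...,1]<b[3])
    for nm,b in(("blue",(.38,.55,.2,.4)),("white",(.35,.5,-.4,-.2)),("mixer",(.45,.75,-.13,.13))):
        m=inb(b)&(P[...,2]>.0)&(P[...,2]<.25);q=P[m];
        if nm=="mixer":
            q=q[q[:,2]>.155];print(nm,"top pts",len(q),q.mean(0) if len(q) else '', q[:,2].max() if len(q) else '')
        else:
            for zz in((.012,.06),(.03,.06)):
                h=q[(q[:,2]>zz[0])&(q[:,2]<zz[1])].astype(np.float32)
                if len(h)>5: print(nm,zz,len(h),"circ",cv2.minEnclosingCircle(h[:,:2].copy()),"med z",np.median(h[:,2]),np.percentile(h[:,2],95))
        mr=m&R; q=P[mr]; vu=np.argwhere(mr)
        k,l,st,ce=cv2.connectedComponentsWithStats(mr.astype(np.uint8))
        for i in range(1,k):
            if st[i,4]>5:
                q=P[l==i];print("  red",st[i,4],ce[i],q.mean(0),"zrange",q[:,2].min(),q[:,2].max())
E
```

```text
top0 bench z -0.0003468390329188775
blue (0.012, 0.06) 1045 circ ((0.47873711585998535, 0.2956150770187378), 0.07555768638849258) med z 0.022752007 0.0474027
blue (0.03, 0.06) 338 circ ((0.4582253396511078, 0.2861027717590332), 0.043746307492256165) med z 0.044974472 0.04860712
  red 31 [171.2903 257.9032] [0.5209 0.2924 0.0079] zrange 0.003873422608112298 0.012930139685157993
  red 17 [164.9412 269.3529] [0.4933 0.2944 0.0462] zrange 0.042901474224849245 0.04902648302765966
white (0.012, 0.06) 590 circ ((0.4444652497768402, -0.30796441435813904), 0.07378777116537094) med z 0.025434753 0.038631152
white (0.03, 0.06) 278 circ ((0.44521185755729675, -0.3089683949947357), 0.022426454350352287) med z 0.035507858 0.039496236
  red 45 [465.2667 279.2222] [ 0.4842 -0.3083  0.0077] zrange 0.00275231539186116 0.014773605653868094
  red 12 [469.3333 290.5833] [ 0.4591 -0.309   0.036 ] zrange 0.03302947949293711 0.039622891179949216
mixer top pts 160 [ 0.5935 -0.0036  0.1701] 0.1794947344938025
  red 31 [318.5161 187.2581] [ 0.6448 -0.0075  0.1213] zrange 0.11482295935735576 0.12886738639964368
[... 390 characters left out ...]
 [449.8125 309.5   ] [0.517  0.2931 0.0084] zrange 0.004087718903013515 0.0114149410108777
white (0.012, 0.06) 435 circ ((0.44170069694519043, -0.30624380707740784), 0.0743262842297554) med z 0.021015992 0.03852047
white (0.03, 0.06) 151 circ ((0.4452342689037323, -0.30974894762039185), 0.0269513800740242) med z 0.03520725 0.03957533
  red 7 [233.2857 203.5714] [ 0.4612 -0.3076  0.0374] zrange 0.035235616036364714 0.038894254892181124
  red 10 [231.3 215. ] [ 0.476  -0.3077  0.009 ] zrange 0.006303876467235181 0.012496192029438191
mixer top pts 143 [ 0.5983 -0.0023  0.1675] 0.18062561378783482
  red 77 [313.3506 254.2727] [ 0.6123 -0.0052  0.145 ] zrange 0.1179954121342146 0.1708845781732563
```

```bash
python3 - <<'E'
import cv2,numpy as np
t=cv2.imread("pics/top0.png");s=cv2.imread("pics/scene0.png")
f=lambda im,x,y:cv2.resize(im[y:y+75,x:x+100],(400,300),interpolation=cv2.INTER_CUBIC)
cv2.imwrite("pics/crops.png",np.vstack([np.hstack([f(t,118,242),f(t,418,262)]),np.hstack([f(t,270,165),f(s,262,225)])]))
E
```

```text
(no output)
```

View pics/crops.png

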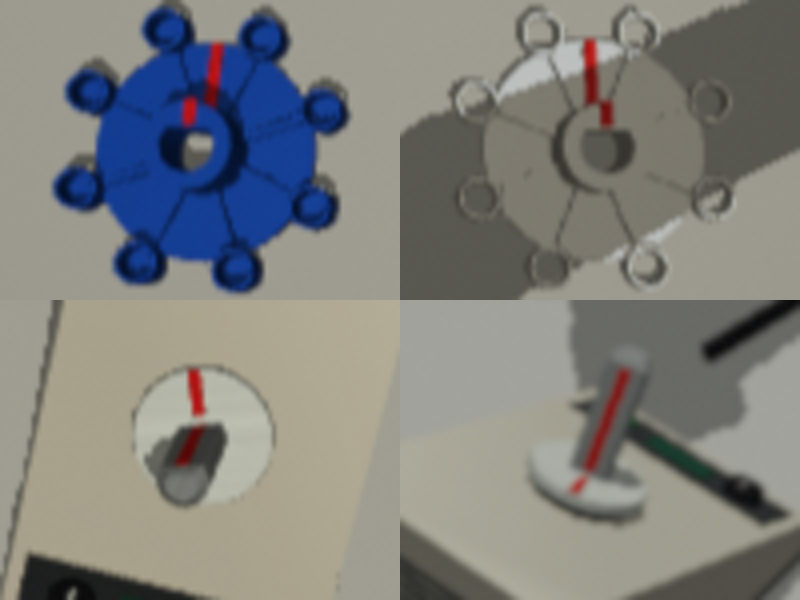

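The crops show the D-bores with the red line on web and hub. The lines do not lie on world x exactly, and the shaft's flat faces up and back. Next I fit the planes, hub circles and shaft axis from both views.

```bash
cat > m.py <<'E'
from h import *
from scipy.optimize import least_squares
np.set_printoptions(precision=4,suppress=True)
def hub(c,P,c0,zt):
    m=(np.hypot(P[...,0]-c0[0],P[...,1]-c0[1])<.03)&(P[...,2]>zt-.008)&(P[...,2]<zt+.008)
    z=np.median(P[...,2][m]);k=np.argwhere(m)[:,::-1].astype(np.float32)
    hull=cv2.convexHull(k)[:,0];q=np.array([onplane(c,x,zt) for x in hull])[:,:2]
    f=least_squares(lambda a:np.hypot(q[:,0]-a[0],q[:,1]-a[1])-a[2],[*c0,.022],loss="soft_l1",f_scale=.001).x
    return f,z
if __name__=="__main__":
  allS=[]
  for n in("top0","scene0"):
    c=load(n);P=cloud(c);R=red(c);print(n)
    for nm,c0,zt in(("blue",(.478,.296),.046),("white",(.444,-.308),.036)):
        f,z=hub(c,P,c0,zt);print(nm,"hub c,r",f,"z",z)
        d=np.hypot(P[...,0]-f[0],P[...,1]-f[1]);m=R&(d<.06)&(P[...,2]>.001)&(P[...,2]<.03)&(d>.025)
        q=np.array([onplane(c,u[::-1],.007) for u in np.argwhere(m)])[:,:2]-f[:2]
        m2=(d>.05)&(d<.08)&(P[...,2]>.012)&(P[...,2]<.03)
        t=P[m2];print("  web red yaw",np.degrees(np.arctan2(q[:,1].mean(),q[:,0].mean())),"line dir",cv2.fitLine((q*1e3).astype(np.float32),2,0,.01,.01)[:,0])
        # places: angle mod 45
        a=np.arctan2(t[:,1]-f[1],t[:,0]-f[0]);print("  cup phase mod45",np.degrees(np.angle(np.exp(8j*a).mean()))/8)
    m=(P[...,0]>.5)&(P[...,0]<.75)&(np.abs(P[...,1])<.1)&(P[...,2]>.04)&(P[...,2]<.2);q=P[m]
    rng=np.random.default_rng(0);best=0
    for _ in range(500):
        a=q[rng.choice(len(q),3,False)];nn=np.cross(a[1]-a[0],a[2]-a[0]);nn/=np.linalg.norm(nn)+1e-12
        s=np.abs((q-a[0])@nn)<.004
        if s.sum()>best:best=s.sum();S=s
    for _ in range(3):
        cc=q[S].mean(0);nn=np.linalg.svd(q[S]-cc,full_matrices=False)[2][2];nn*=np.sign(nn[2]);S=np.abs((q-cc)@nn)<.003
    print("slope n",nn,"tilt",np.degrees(np.arccos(nn[2])),"azim",np.degrees(np.arctan2(nn[1],nn[0])),best)
    H=(P-cc)@nn
    plate=m&(H>.009)&(H<.019); tip=m&(H>.083)&(H<.093); sh=m&(H>.025)&(H<.093)
    print("plate n",plate.sum(),"H",np.median(H[plate]),"tip n",tip.sum(),"H",np.median(H[tip]),"mean",P[tip].mean(0),"shaft max H",np.percentile(H[sh],98))
    # plate outline -> circle in plane
    hull=cv2.convexHull(np.argwhere(plate)[:,::-1].astype(np.float32))[:,0]
    e1=np.cross([0,1,0],nn);e1/=np.linalg.norm(e1);e2=np.cross(nn,e1)
    w=[]
    for x in hull:
        o,d=ray(c,x);w.append(o+d*(((cc+.014*nn-o)@nn)/(d@nn)))
    w=np.array(w)-cc;ab=np.c_[w@e1,w@e2];f=least_squares(lambda a:np.hypot(ab[:,0]-a[0],ab[:,1]-a[1])-a[2],[*ab.mean(0),.034],loss="soft_l1",f_scale=.001).x
    seat=cc+.014*nn+f[0]*e1+f[1]*e2;print("seat",seat,"r",f[2],"-> tip",seat+.074*nn)
    mr=R&m&(np.abs(H-.014)<.006);k=np.argwhere(mr)[:,::-1];w=[]
    for x in k:
        o,d=ray(c,x);w.append(o+d*(((cc+.014*nn-o)@nn)/(d@nn)))
    if w:
        w=np.array(w)-seat;print("plate red angle from e1 to e2",np.degrees(np.arctan2((w@e2).mean(),(w@e1).mean())),"e1",e1,"vec",w.mean(0))
E
python3 m.py
```

```text
top0
blue hub c,r [0.4775 0.2946 0.0225] z 0.04543249893432566
  web red yaw -2.552464310791252 line dir [ 0.9951 -0.0989 43.4876 -1.9386]
  cup phase mod45 18.364267371885965
white hub c,r [ 0.4446 -0.3082  0.0222] z 0.03545497696691835
  web red yaw -0.38225711631777726 line dir [ 0.9996  0.0289 39.699  -0.2649]
  cup phase mod45 -21.804058279875335
slope n [-0.4792  0.1196  0.8695] tilt 29.59531389110318 azim 165.99134700991502 6883
plate n 740 H 0.013644743569012279 tip n 100 H 0.08649114682283962 mean [ 0.5896 -0.0025  0.1729] shaft max H 0.08987276984775386
seat [0.5941 0.0146 0.0896] r 0.07078169966912772 -> tip [0.5586 0.0235 0.154 ]
plate red angle from e1 to e2 -20.744903732343513 e1 [ 0.8758 -0.      0.4826] vec [ 0.0504 -0.0222  0.0309]
scene0
blue hub c,r [0.4787 0.2956 0.0243] z 0.045725099407691316
  web red yaw -4.016813012488748 line dir [ 0.9967 -0.0815 38.1245 -2.6772]
  cup phase mod45 18.506928458807838
white hub c,r [ 0.4469 -0.3066  0.0247] z 0.03501472812784723
  web red yaw -4.038430721164278 line dir [ 0.9873 -0.1587 31.6256 -2.2328]
  cup phase mod45 -21.165006083635372
slope n [-0.4788  0.1197  0.8697] tilt 29.5739531120188 azim 165.96352296679555 2572
plate n 339 H 0.01381420735159353 tip n 40 H 0.0865317103112072 mean [ 0.5917 -0.0011  0.1754] shaft max H 0.08843964710886414
seat [0.6064 0.0251 0.0967] r 0.07126745988393111 -> tip [0.571 0.034 0.161]
plate red angle from e1 to e2 -50.31927519566827 e1 [ 0.876  -0.      0.4823] vec [ 0.0238 -0.0353  0.018 ]
```

```bash
python3 - <<'E'
s=open("m.py").read()
s=s.replace("plate=m&(H>.009)&(H<.019);","tipc=P[m&(H>.083)&(H<.093)].mean(0);D=P-tipc;rad=np.linalg.norm(D-(D@nn)[...,None]*nn,axis=-1);plate=m&(H>.0085)&(H<.019)&(rad<.042);")
open("m.py","w").write(s)
E
python3 m.py | grep -E "^(plate|seat|slope|top|scene)"
```

```text
top0
slope n [-0.4792  0.1196  0.8695] tilt 29.59531389110318 azim 165.99134700991502 6883
plate n 706 H 0.013747953629384389 tip n 100 H 0.08649114682283962 mean [ 0.5896 -0.0025  0.1729] shaft max H 0.08987276984775386
seat [ 0.6263 -0.0113  0.1109] r 0.03373416956253995 -> tip [ 0.5908 -0.0024  0.1753]
plate red angle from e1 to e2 10.222852517845398 e1 [ 0.8758 -0.      0.4826] vec [0.0182 0.0037 0.0095]
scene0
slope n [-0.4788  0.1197  0.8697] tilt 29.5739531120188 azim 165.96352296679555 2572
plate n 329 H 0.013864819175540135 tip n 40 H 0.0865317103112072 mean [ 0.5917 -0.0011  0.1754] shaft max H 0.08843964710886414
seat [ 0.6299 -0.0096  0.1144] r 0.03685370118837361 -> tip [ 0.5944 -0.0007  0.1787]
plate red angle from e1 to e2 -54.34626928152725 e1 [ 0.876  -0.      0.4823] vec [ 0.0003 -0.0006  0.0003]
```

```bash
python3 - <<'E'
from h import *
np.set_printoptions(precision=4,suppress=True)
n=np.array([-.4852*1,.121,.866]);n/=np.linalg.norm(n);seat=np.array([.6263,-.0113,.1109])
e1=np.cross([0,1,0],n);e1/=np.linalg.norm(e1);e2=np.cross(n,e1)
for nm,off in(("top0",0),("scene0",np.array([.0015,.0012,.0015]))):
    c=load(nm);p=c["pixels"].astype(int);R=(p[...,0]>p[...,1]+45)&(p[...,0]>p[...,2]+45)
    w=[];px=[]
    for u in np.argwhere(R)[:,::-1]:
        o,d=ray(c,u);s=seat+off;q=o+d*(((s-o)@n)/(d@n))-s
        if np.linalg.norm(q)<.036: w.append([q@e1,q@e2]);px.append(u)
    w=np.array(w)*1e3;g=np.array([p[u[1],u[0],0] for u in px])
    r_=np.hypot(*w.T);k=(r_>14)&((nm=="top0")|(w[:,1]>-5))
    print(nm,len(w))
    for i in np.argsort(r_):
        if r_[i]>10: print(px[i],w[i].round(1),round(np.degrees(np.arctan2(w[i,1],w[i,0])),1),g[i],end=" | ")
    print()
    if nm=="top0": print("fit",cv2.fitLine(w[k].astype(np.float32),2,0,.01,.01)[:,0])
E
```

```text
top0 66
[320 193] [10.   0.9] 5.1 176 | [319 193] [9.9 2.8] 15.8 177 | [317 202] [-8.1  6.5] 141.3 85 | [316 201] [-6.2  8.4] 126.3 80 | [318 193] [9.8 4.7] 25.6 161 | [316 202] [-8.2  8.4] 134.2 84 | [317 203] [-10.1   6.4] 147.4 83 | [320 192] [12.   0.9] 4.3 173 | [319 192] [11.9  2.8] 13.4 177 | [318 192] [11.8  4.7] 21.9 176 | [316 203] [-10.2   8.4] 140.5 85 | [317 204] [-12.1   6.4] 151.9 78 | [320 191] [13.9  0.9] 3.8 177 | [319 191] [13.8  2.8] 11.6 177 | [315 203] [-10.2  10.3] 134.9 80 | [318 191] [13.8  4.7] 19.1 177 | [316 204] [-12.1   8.4] 145.5 88 | [320 190] [15.9  1. ] 3.4 177 | [315 204] [-12.2  10.3] 140.0 86 | [319 190] [15.8  2.9] 10.3 176 | [316 205] [-14.1   8.3] 149.5 103 | [318 190] [15.7  4.8] 16.9 177 | [315 205] [-14.2  10.3] 144.2 99 | [320 189] [17.8  1. ] 3.1 171 | [319 189] [17.8  2.9] 9.2 175 | [318 189] [17.7  4.8] 15.2 178 | [317 189] [17.6  6.7] 20.9 179 | [314 205] [-14.3  12.2] 139.6 91 | [320 188] [19.8  1. ] 2.9 159 | [319 188] [19.7  2.9] 8.4 173 | [318 188] [19.6  4.8] 13.8 176 | [317 188] [19.5  6.7] 19.0 177 | [320 187] [21.8  1. ] 2.7 164
[... 743 characters left out ...]
 [-10.   -4.8] -154.3 116 | [306 270] [12.5  0.3] 1.3 168 | [309 266] [-12.4  -3.3] -164.9 122 | [310 266] [-14.7  -1.8] -172.8 117 | [307 271] [14.6  3.7] 14.3 161 | [308 265] [-14.6  -6.9] -154.8 111 | [306 271] [16.9  2.3] 7.6 166 | [309 265] [-17.   -5.4] -162.4 122 | [305 271] [19.2  0.8] 2.4 167 | [310 265] [-19.3  -3.9] -168.6 122 | [306 272] [21.3  4.2] 11.3 159 | [309 264] [-21.6  -7.4] -161.0 121 | [305 272] [23.5  2.8] 6.7 159 | [310 264] [-24.  -6.] -166.1 123 | [311 264] [-26.4  -4.4] -170.4 114 | [309 263] [-26.3  -9.5] -160.1 116 | [310 263] [-28.6  -8. ] -164.4 123 | [311 263] [-31.   -6.5] -168.1 118 | [309 262] [-30.9 -11.6] -159.4 111 | [310 262] [-33.3 -10.1] -163.1 122 |
```

```bash
cat > go.py <<'E'
import numpy as np
from scipy.spatial.transform import Rotation as Ro
np.set_printoptions(precision=4,suppress=True)
n=np.array([-.4852,.121,.866]);n/=np.linalg.norm(n);seat=np.array([.6268,-.0106,.1112])
e1=np.cross([0,1,0],n);e1/=np.linalg.norm(e1);e2=np.cross(n,e1);a=np.radians(8)
X=np.cos(a)*e1+np.sin(a)*e2;Rs=np.c_[X,np.cross(n,X),n]
def delta(s,p,R=None):
    M=np.array(s["ee_rot"]);d=M.T@(np.array(p)-s["tcp_pos"])
    w=Ro.from_matrix(M.T@(M if R is None else R)).as_rotvec(degrees=True)
    return np.r_[d.round(4),w.round(2)]
E
python3 - <<'E'
from go import *
from station import r
s=r.sense();A=delta(s,[.45,-.28,.26]);print(A)
t=dict(s);t["tcp_pos"]=np.array([.45,-.28,.26])
print(delta(t,[.478,.295,.26]))
print(Rs,seat+.074*n)
E
```

```text
[-0.3436  0.2211 -0.038   0.      0.      0.    ]
[-0.2013  0.5393  0.001   0.      0.      0.    ]
[[ 0.8721 -0.0628 -0.4852]
 [ 0.1382  0.983   0.121 ]
 [ 0.4693 -0.1726  0.866 ]] [ 0.5909 -0.0016  0.1753]
```

Call:
{"name": "steer_hand", "arguments": {"offsets": [[0.65, [-0.04, 0.025, -0.03], [0, 0, 0]], [0.65, [-0.08, 0.05, -0.038], [0, 0, 0]], [0.65, [-0.344, 0.221, -0.038], [0, 0, 0]], [0.65, [-0.344, 0.221, -0.038], [0, 0, 0]], [0.65, [-0.344, 0.221, -0.038], [0, 0, 0]], [0.65, [-0.344, 0.221, -0.038], [0, 0, 0]], [0.65, [-0.344, 0.221, -0.038], [0, 0, 0]], [0.65, [-0.344, 0.221, -0.038], [0, 0, 0]]]}}

```text
time_s: 0.9
tcp_pos: [0.4399, -0.2922, 0.2603]
ee_rot: [[-0.953, -0.304, -0.0], [-0.304, 0.953, 0.0], [0.0, 0.0, -1.0]]
wrist_force: [0.4, -0.4, 0.3]
gripper_width: 0.654
gripper_force: 0.0
```

Call:
{"name": "steer_hand", "arguments": {"offsets": [[0.65, [-0.201, 0.539, 0], [0, 0, 0]], [0.65, [-0.201, 0.539, 0], [0, 0, 0]], [0.65, [-0.201, 0.539, 0], [0, 0, 0]], [0.65, [-0.201, 0.539, 0], [0, 0, 0]], [0.65, [-0.201, 0.539, 0], [0, 0, 0]], [0.65, [-0.201, 0.539, 0], [0, 0, 0]], [0.65, [-0.201, 0.539, 0], [0, 0, 0]], [0.65, [-0.201, 0.539, 0], [0, 0, 0]]]}}

```text
time_s: 1.7
tcp_pos: [0.4578, 0.1074, 0.2605]
ee_rot: [[-0.953, -0.304, -0.0], [-0.304, 0.953, 0.0], [-0.0, 0.0, -1.0]]
wrist_force: [0.7, 0.2, 0.6]
gripper_width: 0.652
gripper_force: 0.0
```

```bash
python3 - <<'E'
from go import *
from station import r
s=r.sense();print(s["tcp_pos"],np.round(s["joints"],1),delta(s,[.478,.295,.10]))
E
```

```text
[0.4578 0.1074 0.2605] [  33.1    5.1  -16.6   -0.   -68.3 -105.4] [-0.0763  0.1725  0.1605  0.      0.      0.    ]
```

Call:
{"name": "steer_hand", "arguments": {"offsets": [[0.65, [-0.076, 0.172, 0.16], [0, 0, 0]], [0.65, [-0.076, 0.172, 0.16], [0, 0, 0]], [0.65, [-0.076, 0.172, 0.16], [0, 0, 0]], [0.65, [-0.076, 0.172, 0.16], [0, 0, 0]], [0.65, [-0.076, 0.172, 0.16], [0, 0, 0]], [0.65, [-0.076, 0.172, 0.16], [0, 0, 0]], [0.65, [-0.076, 0.172, 0.16], [0, 0, 0]]]}}

```text
time_s: 2.4
tcp_pos: [0.478, 0.2924, 0.0991]
ee_rot: [[-0.952, -0.305, -0.002], [-0.305, 0.952, -0.003], [0.003, -0.002, -1.0]]
wrist_force: [-0.1, -0.7, 0.3]
gripper_width: 0.652
gripper_force: 0.0
```

```bash
python3 - <<'E'
from go import *
from station import r
import cv2
s=r.sense();print(s["tcp_pos"],delta(s,[.478,.295,.017]))
c=r.capture("top");cv2.imwrite("pics/a.png",cv2.resize(c["pixels"][200:350,80:280,::-1],(800,600)))
E
```

```text
[0.478  0.2924 0.0991] [-0.0011  0.0026  0.0821  0.      0.      0.    ]
```

View pics/a.png

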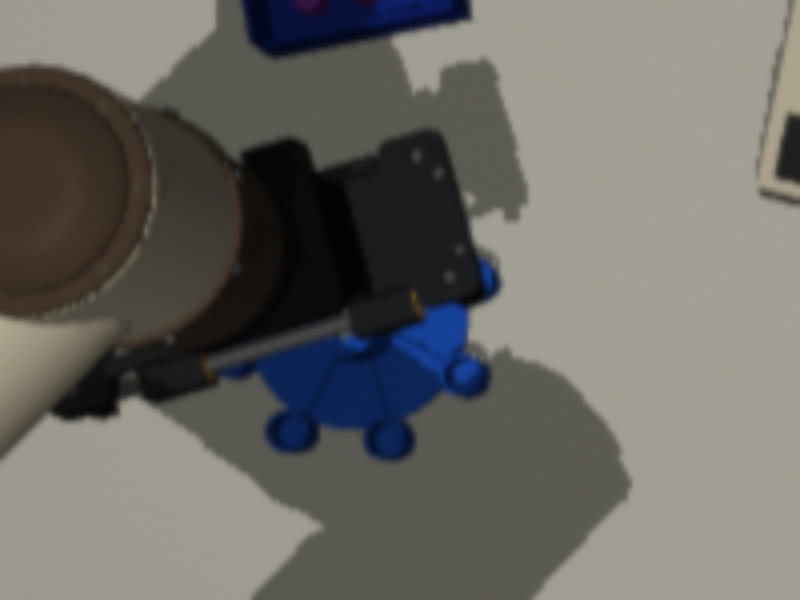

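The gripper is over the blue tier, with its body at about (300,230) in the crop, and stays clear of the bin (bottom edge about y=50). Descending to grasp.

Call:
{"name": "steer_hand", "arguments": {"offsets": [[0.65, [-0.001, 0.002, 0.03], [0, 0, 0]], [0.65, [-0.001, 0.002, 0.055], [0, 0, 0]], [0.65, [-0.001, 0.002, 0.07], [0, 0, 0]], [0.65, [-0.001, 0.002, 0.081], [0, 0, 0]], [0.65, [-0.001, 0.002, 0.081], [0, 0, 0]], [0.65, [-0.001, 0.002, 0.081], [0, 0, 0]]]}}

```text
time_s: 3.05
tcp_pos: [0.4797, 0.2947, 0.0207]
ee_rot: [[-0.953, -0.304, 0.002], [-0.304, 0.953, 0.001], [-0.002, 0.001, -1.0]]
wrist_force: [-0.5, -0.6, 0.4]
gripper_width: 0.645
gripper_force: 0.0
```

Call:
{"name": "steer_hand", "arguments": {"offsets": [[0.3, [0, 0, 0], [0, 0, 0]], [0.3, [0, 0, 0], [0, 0, 0]], [0.3, [0, 0, 0], [0, 0, 0]], [0.3, [0, 0, 0], [0, 0, 0]], [0.3, [0, 0, 0], [0, 0, 0]], [0.3, [0, 0, 0], [0, 0, 0]]]}}

```text
time_s: 3.65
tcp_pos: [0.4794, 0.2953, 0.0204]
ee_rot: [[-0.953, -0.304, 0.001], [-0.304, 0.953, 0.001], [-0.002, 0.001, -1.0]]
wrist_force: [-1.5, 0.1, 6.3]
gripper_width: 0.496
gripper_force: 30.0
```

```bash
cat > grasp.py <<'E'
from go import *
import json,sys
def save(nm,s,c,yaw):
    M=np.array(s["ee_rot"]);d=M.T@(np.array([c[0],c[1],0])-s["tcp_pos"]);d[1]=0
    json.dump([d.tolist(),(M.T@Ro.from_euler("z",yaw,degrees=True).as_matrix()).tolist()],open(nm+".json","w"));print(d)
def target(nm,h,dx=0,dy=0,turn=0):
    """tool pose with tier origin at seat + h up the shaft, dx,dy along shaft_seat x,y"""
    d,Rt=map(np.array,json.load(open(nm+".json")))
    R=Rs@Ro.from_euler("z",turn,degrees=True).as_matrix()@Rt.T
    return seat+Rs@[dx,dy,h]-R@d,R
E
python3 - <<'E'
from grasp import *
from station import r
s=r.sense();save("blue",s,(.478,.295),-4)
E
```

```text
[0.0015 0.     0.0204]
```

Call:
{"name": "steer_hand", "arguments": {"offsets": [[0.3, [0, 0, -0.03], [0, 0, 0]], [0.3, [0, 0, -0.07], [0, 0, 0]], [0.3, [0, 0, -0.12], [0, 0, 0]], [0.3, [0, 0, -0.17], [0, 0, 0]], [0.3, [0, 0, -0.22], [0, 0, 0]], [0.3, [0, 0, -0.24], [0, 0, 0]], [0.3, [0, 0, -0.24], [0, 0, 0]]]}}

```text
time_s: 4.35
tcp_pos: [0.4799, 0.2955, 0.2629]
ee_rot: [[-0.953, -0.304, 0.005], [-0.304, 0.953, 0.005], [-0.006, 0.003, -1.0]]
wrist_force: [0.7, 0.2, -2.5]
gripper_width: 0.501
gripper_force: 30.0
```

```bash
python3 - <<'E'
from grasp import *
from station import r
s=r.sense();p,R=target("blue",.12);print(p,R,delta(s,p,R))
p,R=target("blue",0);print(p)
E
```

```text
[0.5598 0.0071 0.2334] [[-0.7862 -0.3814  0.4862]
 [-0.4922  0.8622 -0.1195]
 [-0.3736 -0.3333 -0.8657]] [  0.0118  -0.2991   0.0285  18.09   -23.78   -10.08  ]
[ 0.618  -0.0074  0.1294]
```

Careful with the scale: turns go in shares of 90 degrees. That gives: -23.8 degrees is -0.2644.

Call:
{"name": "steer_hand", "arguments": {"offsets": [[0.3, [0.002, -0.04, 0], [0.0222, -0.0333, -0.0111]], [0.3, [0.003, -0.08, 0], [0.05, -0.0667, -0.0278]], [0.3, [0.005, -0.12, 0], [0.0778, -0.1, -0.0444]], [0.3, [0.007, -0.16, 0], [0.1056, -0.1389, -0.0589]], [0.3, [0.009, -0.2, 0.01], [0.1333, -0.1778, -0.0744]], [0.3, [0.01, -0.24, 0.02], [0.1611, -0.2111, -0.0889]], [0.3, [0.012, -0.28, 0.026], [0.1889, -0.2478, -0.1044]], [0.3, [0.012, -0.299, 0.0285], [0.2011, -0.2644, -0.1122]]]}}

```text
time_s: 5.15
tcp_pos: [0.5542, 0.0027, 0.2255]
ee_rot: [[-0.792, -0.385, 0.475], [-0.494, 0.86, -0.127], [-0.359, -0.335, -0.871]]
wrist_force: [0.3, -0.9, -1.1]
gripper_width: 0.496
gripper_force: 30.0
```

Call:
{"name": "steer_hand", "arguments": {"offsets": [[0.3, [0, 0, 0], [0, 0, 0]], [0.3, [0, 0, 0], [0, 0, 0]], [0.3, [0, 0, 0], [0, 0, 0]]]}}

```text
time_s: 5.45
tcp_pos: [0.5588, 0.0071, 0.2308]
ee_rot: [[-0.788, -0.384, 0.482], [-0.495, 0.86, -0.123], [-0.367, -0.335, -0.868]]
wrist_force: [0.8, 0.2, -1.9]
gripper_width: 0.495
gripper_force: 30.0
```

```bash
cat > look.py <<'E'
from grasp import *
from station import r
import cv2,sys
import h
n_=sys.argv[1];c=r.capture("top");d=r.capture("scene")
np.savez("top_"+n_,**c);np.savez("scene_"+n_,**d)
f=lambda im,x,y:cv2.resize(im[y:y+150,x:x+133,::-1],(400,450))
cv2.imwrite(f"pics/{n_}.png",np.hstack([f(c["pixels"],255,120),f(d["pixels"],245,180)]))
E
python3 look.py b; python3 - <<'E'
from grasp import *
from station import r
s=r.sense();p,R=target("blue",.12);print(s["joints"].round(1) if hasattr(s["joints"],"round") else s["joints"],delta(s,p,R))
E
```

```text
[  22.5    2.6  -43.6   43.6  -25.6 -121.3] [-0.0012 -0.0014 -0.0014 -0.04   -0.27    0.24  ]
```

View pics/b.png

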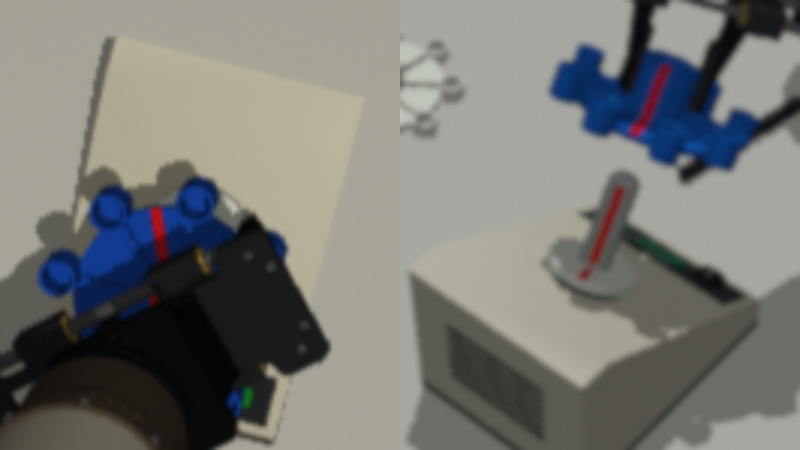

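The tier hangs tilted parallel to the plate and in line with the shaft. In the right half, its red line at (650,100) continues the shaft's line at (605,230). Lowering along the axis.

Converted, -0.3 degrees is -0.0033.

Call:
{"name": "steer_hand", "arguments": {"offsets": [[0.3, [-0.001, -0.001, 0.015], [0, -0.0033, 0.0022]], [0.3, [-0.001, -0.001, 0.03], [0, -0.0033, 0.0022]], [0.3, [-0.001, -0.001, 0.042], [0, -0.0033, 0.0022]], [0.3, [-0.001, -0.001, 0.042], [0, -0.0033, 0.0022]], [0.3, [-0.001, -0.001, 0.042], [0, -0.0033, 0.0022]]]}}

```text
time_s: 6.05
tcp_pos: [0.5801, 0.001, 0.1955]
ee_rot: [[-0.786, -0.381, 0.486], [-0.492, 0.862, -0.121], [-0.373, -0.335, -0.865]]
wrist_force: [-0.5, 0.2, -0.9]
gripper_width: 0.497
gripper_force: 30.0
```

```bash
python3 look.py c; python3 - <<'E'
from grasp import *
from station import r
import h
s=r.sense();p,R=target("blue",.08);print(delta(s,p,R))
# tier pose as held vs shaft, both in scene image
d,Rt=map(np.array,json.load(open("blue.json")));M=np.array(s["ee_rot"])
o=s["tcp_pos"]+M@d;T=M@Rt
print("tier origin in shaft frame",Rs.T@(o-seat),"axis",Rs.T@T[:,2])
k=h.load("scene_c");P=h.cloud(k);p=k["pixels"].astype(int)
b=(p[...,2]>p[...,0]+50)&(p[...,2]>70)&(np.linalg.norm(P-o,axis=-1)<.12)
L=(P[b]-seat)@Rs;print("blue scene: x %s y %s z %s"%tuple(np.percentile(L[:,i],[1,50,99]).round(4) for i in range(3)))
rim=L[(L[:,2]>.08+.018)&(L[:,2]<.08+.03)&(np.hypot(L[:,0],L[:,1])>.045)]
k2=h.load("top_c");P=h.cloud(k2);p=k2["pixels"].astype(int)
b=(p[...,2]>p[...,0]+50)&(p[...,2]>70)&(np.linalg.norm(P-o,axis=-1)<.12)
L=(P[b]-seat)@Rs;print("blue top: x %s y %s z %s"%tuple(np.percentile(L[:,i],[1,50,99]).round(4) for i in range(3)))
E
```

```text
[-0.0005  0.0004 -0.0027 -0.1     0.08   -0.01  ]
tier origin in shaft frame [-0.0003 -0.0006  0.0772] axis [-0.0019  0.0011  1.    ]
blue scene: x [-0.0543  0.0181  0.0695] y [-0.0652  0.0088  0.066 ] z [0.0804 0.0931 0.1238]
blue top: x [-0.0564  0.0344  0.0675] y [-0.0367  0.0208  0.0664] z [0.0768 0.0835 0.1021]
```

View pics/c.png

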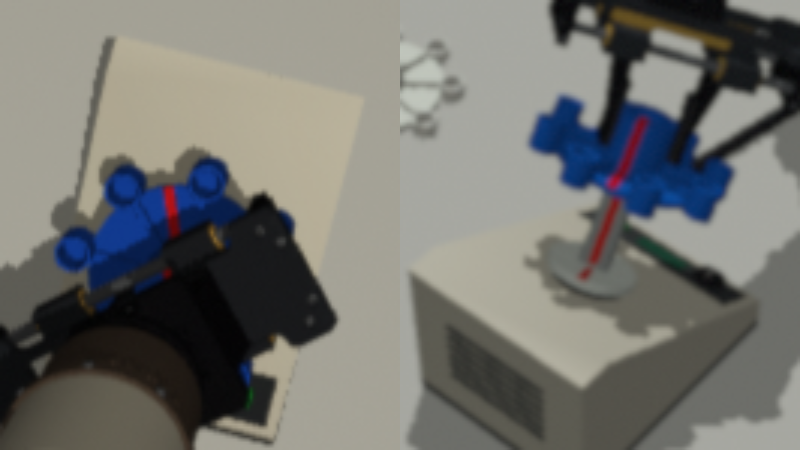

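The tier's red line at (625,155) runs straight on into the shaft's line, and the tier is centred over the tip. Going down in small steps and watching the force.

Call:
{"name": "steer_hand", "arguments": {"offsets": [[0.3, [0, 0, 0.004], [0, 0, 0]], [0.3, [0, 0, 0.008], [0, 0, 0]], [0.3, [0, 0, 0.012], [0, 0, 0]], [0.3, [0, 0, 0.014], [0, 0, 0]], [0.3, [0, 0, 0.014], [0, 0, 0]]]}}

```text
time_s: 6.65
tcp_pos: [0.5868, -0.001, 0.1836]
ee_rot: [[-0.786, -0.38, 0.487], [-0.492, 0.862, -0.121], [-0.374, -0.335, -0.865]]
wrist_force: [-0.6, -0.3, -1.6]
gripper_width: 0.494
gripper_force: 30.0
```

```bash
python3 - <<'E'
from grasp import *
from station import r
s=r.sense();d,Rt=map(np.array,json.load(open("blue.json")));M=np.array(s["ee_rot"])
o=s["tcp_pos"]+M@d;print("tier origin in shaft frame",Rs.T@(o-seat),"force",Rs.T@s["wrist_force"],s["moment"])
E
```

```text
tier origin in shaft frame [-0.0009 -0.0011  0.0629] force [-1.2756 -0.016  -1.1152] [ 0.3266  1.2973 -0.0363]
```

```bash
cat > chk.py <<'E'
from grasp import *
from station import r
import sys
s=r.sense();d,Rt=map(np.array,json.load(open(sys.argv[1]+".json")));M=np.array(s["ee_rot"])
o=s["tcp_pos"]+M@d;print("tier origin in shaft frame",Rs.T@(o-seat),"force",Rs.T@s["wrist_force"],s["moment"],s["gripper_width"])
E
```

Call:
{"name": "steer_hand", "arguments": {"offsets": [[0.3, [0, 0, 0.008], [0, 0, 0]], [0.3, [0, 0, 0.016], [0, 0, 0]], [0.3, [0, 0, 0.024], [0, 0, 0]], [0.3, [0, 0, 0.03], [0, 0, 0]], [0.3, [0, 0, 0.03], [0, 0, 0]]]}}

```text
time_s: 7.15
tcp_pos: [0.6014, -0.0049, 0.1573]
ee_rot: [[-0.787, -0.381, 0.485], [-0.492, 0.862, -0.121], [-0.372, -0.334, -0.866]]
wrist_force: [0.3, 0.0, -3.0]
gripper_width: 0.494
gripper_force: 30.0
```

```bash
python3 chk.py blue
```

```text
tier origin in shaft frame [-0.0011 -0.0013  0.0325] force [-1.157   0.5316 -2.7827] [0.5764 1.448  0.097 ] 0.4944095862757242
```

```bash
python3 - <<'E'
from grasp import *
from station import r
s=r.sense()
for h in(.0325,.003):
    p,R=target("blue",h);print(delta(s,p,R))
E
```

```text
[-0.0015  0.0008  0.     -0.07   -0.09    0.    ]
[-0.0015  0.0008  0.0295 -0.07   -0.09    0.    ]
```

Call:
{"name": "steer_hand", "arguments": {"offsets": [[0.3, [-0.001, 0.0005, 0.008], [0, 0, 0]], [0.3, [-0.001, 0.0005, 0.016], [0, 0, 0]], [0.3, [-0.001, 0.0005, 0.024], [0, 0, 0]], [0.3, [-0.001, 0.0005, 0.027], [0, 0, 0]], [0.3, [-0.001, 0.0005, 0.029], [0, 0, 0]], [0.3, [-0.001, 0.0005, 0.029], [0, 0, 0]]]}}

```text
time_s: 7.75
tcp_pos: [0.6134, -0.0056, 0.1376]
ee_rot: [[-0.8, -0.377, 0.466], [-0.487, 0.863, -0.138], [-0.35, -0.337, -0.874]]
wrist_force: [-11.8, -4.8, -2.1]
gripper_width: 0.493
gripper_force: 30.0
```

```bash
python3 chk.py blue
```

```text
tier origin in shaft frame [-0.0004  0.0004  0.0095] force [-11.9367  -3.6214   3.3253] [-0.8534  4.0267 -1.1044] 0.4934889415934012
```

```bash
python3 - <<'E'
from grasp import *
from station import r
s=r.sense();print(np.round(s["joints"],1),np.round(s["effort"],1));p,R=target("blue",0);print(delta(s,p,R))
E
python3 look.py d
```

```text
[   3.2   14.1  -48.8   93.6   -9.5 -157.1] [  3.1 -28.8  21.3   1.2   0.8   0. ]
[ 0.     -0.0006  0.0095 -0.32   -1.58   -0.12  ]
```

View pics/d.png

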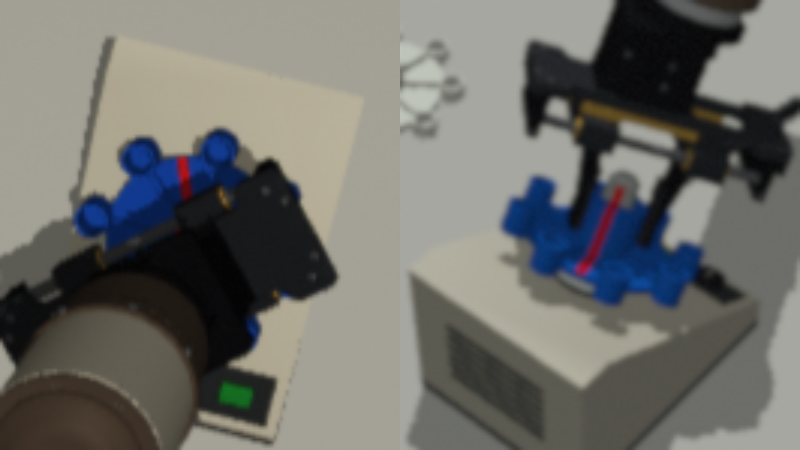

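The blue tier is on the shaft about 8 mm above the plate, and joint 5 is at its limit (-9.5). I back off slightly to relieve the side force and let the tier drop home.

Call:
{"name": "steer_hand", "arguments": {"offsets": [[0.3, [0, 0, -0.004], [0, 0, 0]], [0.3, [0, 0, -0.006], [0, 0, 0]], [0.3, [0, 0, -0.006], [0, 0, 0]], [0.3, [0, 0, -0.006], [0, 0, 0]]]}}

```text
time_s: 8.25
tcp_pos: [0.6107, -0.0048, 0.1423]
ee_rot: [[-0.801, -0.377, 0.466], [-0.487, 0.863, -0.138], [-0.35, -0.337, -0.874]]
wrist_force: [-5.4, -5.2, -6.5]
gripper_width: 0.499
gripper_force: 30.0
```

```bash
python3 chk.py blue
```

```text
tier origin in shaft frame [-0.0005  0.0005  0.015 ] force [-8.5073 -3.6843 -3.644 ] [-0.6454  3.524  -0.9078] 0.4993989660704664
```

Call:
{"name": "steer_hand", "arguments": {"offsets": [[0.65, [0, 0, -0.006], [0, 0, 0]], [0.65, [0, 0, -0.006], [0, 0, 0]], [0.65, [0, 0, -0.006], [0, 0, 0]], [0.65, [0, 0, -0.006], [0, 0, 0]], [0.65, [0, 0, -0.006], [0, 0, 0]]]}}

```text
time_s: 8.75
tcp_pos: [0.6124, -0.0016, 0.1519]
ee_rot: [[-0.795, -0.379, 0.474], [-0.49, 0.862, -0.133], [-0.358, -0.338, -0.87]]
wrist_force: [0.3, 0.5, -0.2]
gripper_width: 0.645
gripper_force: 0.0
```

```bash
python3 chk.py blue; python3 look.py e;  python3 - <<'E'
from grasp import *
import h
for n_ in("top_e","scene_e"):
    k=h.load(n_);P=h.cloud(k);p=k["pixels"].astype(int)
    L=(P-seat)@Rs
    b=(p[...,2]>p[...,0]+50)&(p[...,2]>70)&(np.hypot(L[...,0],L[...,1])<.08)&(L[...,2]>-.02)&(L[...,2]<.1)
    rr=np.hypot(L[...,0],L[...,1]);w=b&(rr>.028)&(rr<.048);print(n_,"web z",np.percentile(L[w][:,2],[20,50,80]),"max z",np.percentile(L[b][:,2],[98]))
E
```

```text
tier origin in shaft frame [0.0061 0.002  0.0229] force [ 0.2139  0.4878 -0.2351] [ 0.3291  1.0298 -0.0419] 0.6452611986611919
top_e web z [0.0047 0.0067 0.009 ] max z [0.0256]
scene_e web z [0.0077 0.0094 0.013 ] max z [0.0469]
```

The web top reads 6.7 mm and the hub 46.9 mm above the seat, so the blue tier is home. Retreating along the axis.

Call:
{"name": "steer_hand", "arguments": {"offsets": [[0.65, [0, 0, -0.02], [0, 0, 0]], [0.65, [0, 0, -0.05], [0, 0, 0]], [0.65, [0, 0, -0.09], [0, 0, 0]], [0.65, [0, 0, -0.13], [0, 0, 0]], [0.65, [0, 0, -0.15], [0, 0, 0]], [0.65, [0, 0, -0.15], [0, 0, 0]]]}}

```text
time_s: 9.45
tcp_pos: [0.5416, 0.0199, 0.2863]
ee_rot: [[-0.792, -0.378, 0.48], [-0.49, 0.862, -0.128], [-0.365, -0.337, -0.868]]
wrist_force: [0.4, -0.2, 0.8]
gripper_width: 0.653
gripper_force: 0.0
```

```bash
python3 - <<'E'
from grasp import *
from station import r
from scipy.spatial.transform import Rotation as Ro
s=r.sense();print(np.round(s["joints"],1))
x=np.array([-.953,-.304,0]);x/=np.linalg.norm(x);z=np.array([0,0,-1.]);R=np.c_[x,np.cross(z,x),z]
print(delta(s,[.46,-.2,.26],R),delta(s,[.4452,-.3078,.12],R))
E
python3 look.py f; python3 - <<'E'
from grasp import *
import h
from m import hub
k=h.load("top_f");P=h.cloud(k);p=k["pixels"].astype(int);L=(P-seat)@Rs
b=(p[...,2]>p[...,0]+50)&(p[...,2]>70)&(np.hypot(L[...,0],L[...,1])<.08)&(L[...,2]>-.02)&(L[...,2]<.1)
rr=np.hypot(L[...,0],L[...,1]);w=b&(rr>.028)&(rr<.048);print("web z",np.percentile(L[w][:,2],[20,50,80]))
print(hub(k,P,(.4446,-.3082),.036))
E
```

```text
[  27.8   -1.9  -37.6   34.5  -36.6 -115. ]
[  0.1819  -0.1498   0.0119 -18.23    23.61     9.77  ] [  0.2976  -0.19     0.1402 -18.23    23.61     9.77  ]
web z [0.0048 0.0068 0.0092]
(array([ 0.4445, -0.3079,  0.0224]), np.float64(0.035144341779715926))
```

Careful with the scale: turns go in shares of 90 degrees. That gives: 23.6 degrees is 0.2622.

Call:
{"name": "steer_hand", "arguments": {"offsets": [[0.65, [0.03, -0.025, 0], [-0.0333, 0.0444, 0.0178]], [0.65, [0.06, -0.05, 0], [-0.0667, 0.0889, 0.0367]], [0.65, [0.09, -0.075, 0.005], [-0.1, 0.1333, 0.0556]], [0.65, [0.12, -0.1, 0.01], [-0.1333, 0.1778, 0.0722]], [0.65, [0.15, -0.125, 0.01], [-0.1667, 0.2222, 0.0889]], [0.65, [0.182, -0.15, 0.012], [-0.2022, 0.2622, 0.1089]], [0.65, [0.22, -0.163, 0.05], [-0.2022, 0.2622, 0.1089]], [0.65, [0.26, -0.177, 0.09], [-0.2022, 0.2622, 0.1089]]]}}

```text
time_s: 10.35
tcp_pos: [0.4449, -0.2677, 0.1781]
ee_rot: [[-0.954, -0.298, -0.009], [-0.298, 0.954, -0.004], [0.009, -0.001, -1.0]]
wrist_force: [1.2, 0.2, 0.1]
gripper_width: 0.65
gripper_force: 0.0
```

```bash
python3 - <<'E'
from grasp import *
from station import r
s=r.sense();x=np.array([-.953,-.304,0]);x/=np.linalg.norm(x);z=np.array([0,0,-1.]);R=np.c_[x,np.cross(z,x),z]
print(delta(s,[.4450,-.3078,.08],R),delta(s,[.4450,-.3078,.016],R))
E
```

```text
[ 0.0109 -0.0382  0.0982 -0.07   -0.54   -0.33  ] [ 0.0103 -0.0381  0.1622 -0.07   -0.54   -0.33  ]
```

Converted, -0.5 degrees is -0.0056.

Call:
{"name": "steer_hand", "arguments": {"offsets": [[0.65, [0.011, -0.038, 0.03], [0, -0.0056, -0.0033]], [0.65, [0.011, -0.038, 0.07], [0, -0.0056, -0.0033]], [0.65, [0.011, -0.038, 0.098], [0, -0.0056, -0.0033]], [0.65, [0.011, -0.038, 0.098], [0, -0.0056, -0.0033]], [0.65, [0.011, -0.038, 0.098], [0, -0.0056, -0.0033]]]}}

```text
time_s: 10.85
tcp_pos: [0.4451, -0.3056, 0.0818]
ee_rot: [[-0.952, -0.306, -0.002], [-0.306, 0.952, -0.001], [0.002, -0.001, -1.0]]
wrist_force: [1.0, -0.3, 0.7]
gripper_width: 0.651
gripper_force: 0.0
```

```bash
python3 - <<'E'
from grasp import *
from station import r
s=r.sense();x=np.array([-.953,-.304,0]);x/=np.linalg.norm(x);z=np.array([0,0,-1.]);R=np.c_[x,np.cross(z,x),z]
print(delta(s,[.4450,-.3078,.016],R))
E
```

```text
[ 0.0006 -0.002   0.0658 -0.04   -0.13    0.12  ]
```

Call:
{"name": "steer_hand", "arguments": {"offsets": [[0.65, [0, -0.001, 0.03], [0, 0, 0]], [0.65, [0, -0.001, 0.05], [0, 0, 0]], [0.65, [0, -0.001, 0.064], [0, 0, 0]], [0.65, [0, -0.001, 0.064], [0, 0, 0]], [0.65, [0, -0.001, 0.064], [0, 0, 0]]]}}

```text
time_s: 11.35
tcp_pos: [0.4475, -0.3064, 0.0204]
ee_rot: [[-0.952, -0.307, 0.004], [-0.307, 0.952, -0.003], [-0.003, -0.004, -1.0]]
wrist_force: [0.5, -0.6, 1.0]
gripper_width: 0.65
gripper_force: 0.0
```

Call:
{"name": "steer_hand", "arguments": {"offsets": [[0.3, [0, 0, 0], [0, 0, 0]], [0.3, [0, 0, 0], [0, 0, 0]], [0.3, [0, 0, 0], [0, 0, 0]], [0.3, [0, 0, 0], [0, 0, 0]], [0.3, [0, 0, 0], [0, 0, 0]], [0.3, [0, 0, 0], [0, 0, 0]]]}}

```text
time_s: 11.95
tcp_pos: [0.4473, -0.3065, 0.0202]
ee_rot: [[-0.952, -0.307, 0.004], [-0.307, 0.952, -0.003], [-0.003, -0.004, -1.0]]
wrist_force: [-1.6, -0.0, 5.5]
gripper_width: 0.497
gripper_force: 30.0
```

```bash
python3 - <<'E'
from grasp import *
from station import r
s=r.sense();save("white",s,(.4450,-.3078),1)
E
```

```text
[0.0027 0.     0.0202]
```

Call:
{"name": "steer_hand", "arguments": {"offsets": [[0.3, [0, 0, -0.03], [0, 0, 0]], [0.3, [0, 0, -0.07], [0, 0, 0]], [0.3, [0, 0, -0.12], [0, 0, 0]], [0.3, [0, 0, -0.17], [0, 0, 0]], [0.3, [0, 0, -0.22], [0, 0, 0]], [0.3, [0, 0, -0.25], [0, 0, 0]], [0.3, [0, 0, -0.25], [0, 0, 0]]]}}

```text
time_s: 12.65
tcp_pos: [0.4477, -0.3065, 0.2742]
ee_rot: [[-0.952, -0.307, 0.011], [-0.307, 0.952, -0.006], [-0.009, -0.009, -1.0]]
wrist_force: [0.1, -0.2, -1.3]
gripper_width: 0.496
gripper_force: 30.0
```

```bash
python3 - <<'E'
from grasp import *
from station import r
s=r.sense();p,R=target("white",.14);print(p,delta(s,p,R))
E
```

```text
[0.5512 0.01   0.251 ] [ -0.1954   0.2696   0.0226  16.68   -24.44    -5.02  ]
```

Converted, -24.4 degrees is -0.2711.

Call:
{"name": "steer_hand", "arguments": {"offsets": [[0.3, [-0.025, 0.034, 0], [0.0222, -0.0333, -0.0067]], [0.3, [-0.05, 0.068, 0], [0.0444, -0.0667, -0.0133]], [0.3, [-0.075, 0.102, 0], [0.0689, -0.1022, -0.0211]], [0.3, [-0.1, 0.136, 0], [0.0944, -0.1389, -0.0278]], [0.3, [-0.125, 0.17, 0.01], [0.1178, -0.1733, -0.0356]], [0.3, [-0.15, 0.204, 0.015], [0.1411, -0.2078, -0.0422]], [0.3, [-0.175, 0.24, 0.02], [0.1644, -0.2411, -0.05]], [0.3, [-0.195, 0.27, 0.0225], [0.1856, -0.2711, -0.0556]]]}}

```text
time_s: 13.45
tcp_pos: [0.5471, 0.0109, 0.2442]
ee_rot: [[-0.821, -0.316, 0.476], [-0.417, 0.901, -0.12], [-0.391, -0.297, -0.871]]
wrist_force: [2.1, -1.8, -0.3]
gripper_width: 0.497
gripper_force: 30.0
```

Call:
{"name": "steer_hand", "arguments": {"offsets": [[0.3, [0, 0, 0], [0, 0, 0]], [0.3, [0, 0, 0], [0, 0, 0]], [0.3, [0, 0, 0], [0, 0, 0]]]}}

```text
time_s: 13.75
tcp_pos: [0.5481, 0.0077, 0.2458]
ee_rot: [[-0.822, -0.313, 0.475], [-0.413, 0.902, -0.122], [-0.391, -0.296, -0.871]]
wrist_force: [0.6, -1.3, -1.3]
gripper_width: 0.49
gripper_force: 30.0
```

```bash
python3 - <<'E'
from grasp import *
from station import r
s=r.sense();print(np.round(s["joints"],1))
for h in (.14,.085):
    p,R=target("white",h);print(delta(s,p,R))
E
```

```text
[  24.3    0.8  -42.    38.9  -29.2 -122.8]
[-0.0055 -0.0005 -0.0033  0.47   -0.76   -0.2   ]
[-0.0061 -0.0007  0.0517  0.47   -0.76   -0.2   ]
```

Converted, -0.7 degrees is -0.0078.

Call:
{"name": "steer_hand", "arguments": {"offsets": [[0.3, [-0.005, -0.0005, 0.015], [0.0044, -0.0078, -0.0022]], [0.3, [-0.005, -0.0005, 0.03], [0.0044, -0.0078, -0.0022]], [0.3, [-0.006, -0.0005, 0.045], [0.0044, -0.0078, -0.0022]], [0.3, [-0.006, -0.0005, 0.05], [0.0044, -0.0078, -0.0022]], [0.3, [-0.006, -0.0005, 0.05], [0.0044, -0.0078, -0.0022]], [0.3, [-0.006, -0.0005, 0.05], [0.0044, -0.0078, -0.0022]]]}}

```text
time_s: 14.35
tcp_pos: [0.5777, 0.0034, 0.2057]
ee_rot: [[-0.815, -0.311, 0.489], [-0.417, 0.9, -0.123], [-0.402, -0.304, -0.864]]
wrist_force: [0.5, -1.0, -0.9]
gripper_width: 0.495
gripper_force: 30.0
```

```bash
python3 chk.py white; python3 look.py g; python3 - <<'E'
from grasp import *
from station import r
s=r.sense();p,R=target("white",.08);print(delta(s,p,R))
E
```

```text
tier origin in shaft frame [ 0.0009 -0.0003  0.0871] force [-0.1285 -0.8217 -1.0983] [ 0.2906  1.2031 -0.0006] 0.4952905131667384
[0.0013 0.0001 0.0076 0.03   0.1    0.01  ]
```

View pics/g.png

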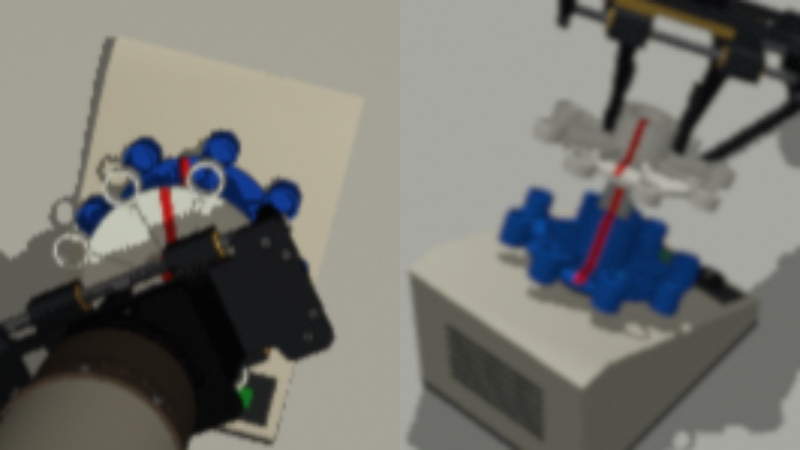

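The blue tier sits home, and the white tier's line at (632,145) is in line with the shaft's. Lowering with about 2 mm of correction.

Call:
{"name": "steer_hand", "arguments": {"offsets": [[0.3, [0.002, 0, 0.004], [0, 0, 0]], [0.3, [0.002, 0, 0.009], [0, 0, 0]], [0.3, [0.002, 0, 0.013], [0, 0, 0]], [0.3, [0.002, 0, 0.017], [0, 0, 0]], [0.3, [0.002, 0, 0.021], [0, 0, 0]], [0.3, [0.002, 0, 0.021], [0, 0, 0]]]}}

```text
time_s: 15.05
tcp_pos: [0.5861, 0.0008, 0.1866]
ee_rot: [[-0.814, -0.313, 0.489], [-0.419, 0.9, -0.122], [-0.402, -0.305, -0.864]]
wrist_force: [-0.3, -0.3, -0.3]
gripper_width: 0.495
gripper_force: 30.0
```

```bash
python3 chk.py white
```

```text
tier origin in shaft frame [-0.0011 -0.0001  0.0662] force [-0.4128 -0.2269 -0.1681] [ 0.2862  1.2393 -0.0408] 0.4949214756248784
```

Entered freely, 8 mm onto the shaft. Continuing towards 46 mm.

Call:
{"name": "steer_hand", "arguments": {"offsets": [[0.3, [0, 0, 0.005], [0, 0, 0]], [0.3, [0, 0, 0.01], [0, 0, 0]], [0.3, [0, 0, 0.014], [0, 0, 0]], [0.3, [0, 0, 0.017], [0, 0, 0]], [0.3, [0, 0, 0.017], [0, 0, 0]]]}}

```text
time_s: 15.55
tcp_pos: [0.5944, -0.0013, 0.172]
ee_rot: [[-0.814, -0.313, 0.489], [-0.419, 0.9, -0.122], [-0.402, -0.305, -0.864]]
wrist_force: [-0.9, 0.5, -0.9]
gripper_width: 0.492
gripper_force: 30.0
```

```bash
python3 chk.py white
```

```text
tier origin in shaft frame [-0.0009 -0.0001  0.0492] force [-1.1323  0.7166 -0.3379] [ 0.2627  1.2019 -0.0222] 0.4918404560470148
```

Call:
{"name": "steer_hand", "arguments": {"offsets": [[0.3, [0, 0, 0.0015], [0, 0, 0]], [0.3, [0, 0, 0.0025], [0, 0, 0]], [0.3, [0, 0, 0.0025], [0, 0, 0]]]}}

```text
time_s: 15.85
tcp_pos: [0.5956, -0.0014, 0.1697]
ee_rot: [[-0.814, -0.313, 0.489], [-0.419, 0.9, -0.122], [-0.402, -0.305, -0.864]]
wrist_force: [0.0, -1.3, -2.0]
gripper_width: 0.493
gripper_force: 30.0
```

```bash
python3 chk.py white
```

```text
tier origin in shaft frame [-0.001   0.0001  0.0467] force [-1.0998 -0.9249 -1.9081] [0.3063 1.233  0.029 ] 0.49343167561847934
```

Call:
{"name": "steer_hand", "arguments": {"offsets": [[0.65, [0, 0, 0.0025], [0, 0, 0]], [0.65, [0, 0, 0.0025], [0, 0, 0]], [0.65, [0, 0, 0.0025], [0, 0, 0]], [0.65, [0, 0, 0.0025], [0, 0, 0]], [0.65, [0, 0, 0.0025], [0, 0, 0]]]}}

```text
time_s: 16.35
tcp_pos: [0.5969, -0.0016, 0.1676]
ee_rot: [[-0.814, -0.313, 0.489], [-0.419, 0.9, -0.122], [-0.402, -0.305, -0.864]]
wrist_force: [-0.3, -0.5, -0.1]
gripper_width: 0.645
gripper_force: 0.0
```

Call:
{"name": "steer_hand", "arguments": {"offsets": [[0.65, [0, 0, -0.02], [0, 0, 0]], [0.65, [0, 0, -0.05], [0, 0, 0]], [0.65, [0, 0, -0.09], [0, 0, 0]], [0.65, [0, 0, -0.13], [0, 0, 0]], [0.65, [0, 0, -0.15], [0, 0, 0]], [0.65, [0, 0, -0.15], [0, 0, 0]]]}}

```text
time_s: 16.95
tcp_pos: [0.5239, 0.0183, 0.301]
ee_rot: [[-0.81, -0.313, 0.495], [-0.42, 0.9, -0.118], [-0.409, -0.303, -0.861]]
wrist_force: [1.5, 1.2, -0.1]
gripper_width: 0.648
gripper_force: 0.0
```

Call:
{"name": "steer_hand", "arguments": {"offsets": [[0.65, [-0.05, 0.04, -0.02], [0, 0, 0]], [0.65, [-0.05, 0.09, -0.04], [0, 0, 0]], [0.65, [-0.05, 0.13, -0.06], [0, 0, 0]], [0.65, [-0.05, 0.17, -0.08], [0, 0, 0]], [0.65, [-0.05, 0.2, -0.08], [0, 0, 0]], [0.65, [-0.05, 0.22, -0.08], [0, 0, 0]], [0.65, [-0.05, 0.22, -0.08], [0, 0, 0]]]}}

```text
time_s: 17.65
tcp_pos: [0.4556, 0.2468, 0.3165]
ee_rot: [[-0.814, -0.316, 0.487], [-0.423, 0.898, -0.124], [-0.398, -0.307, -0.864]]
wrist_force: [0.1, -1.1, 0.6]
gripper_width: 0.65
gripper_force: 0.0
```

```bash
python3 look.py i;  python3 - <<'E'
from grasp import *
import h
for n_ in("top","scene"):
    k0=h.load(n_+"0");k=h.load(n_+"_i");P=h.cloud(k);p=k["pixels"].astype(int);L=(P-seat)@Rs;rr=np.hypot(L[...,0],L[...,1])
    b=(p[...,2]>p[...,0]+50)&(p[...,2]>70)
    w=~b&(rr>.028)&(rr<.046)&(L[...,2]>.03)&(L[...,2]<.08);print(n_,"white web z (want .053)",w.sum(),np.percentile(L[w][:,2],[20,50,80]))
    hb=(rr<.021)&(L[...,2]>.06)&(L[...,2]<.1);print("hub top (want .082)",np.percentile(L[hb][:,2],[50,80,95]))
    d=np.abs(p-k0["pixels"].astype(int)).sum(-1)>90
    P0=h.cloud(k0)
    for nm,B in(("marker",(.3,.45,-.05,.08)),("bin",(.57,.75,.22,.4)),("rack",(.6,.72,-.45,-.17))):
        m=(P0[...,0]>B[0])&(P0[...,0]<B[1])&(P0[...,1]>B[2])&(P0[...,1]<B[3]);print("  changed",nm,(d&m).sum(),m.sum())
E
```

```text
top white web z (want .053) 1135 [0.0504 0.0523 0.0549]
hub top (want .082) [0.0787 0.0816 0.0835]
  changed marker 2493 5976
  changed bin 748 7407
  changed rack 0 7919
scene white web z (want .053) 282 [0.0532 0.0546 0.0579]
hub top (want .082) [0.0766 0.082  0.083 ]
  changed marker 884 2173
  changed bin 508 5474
  changed rack 0 4179
```

View pics/i.png

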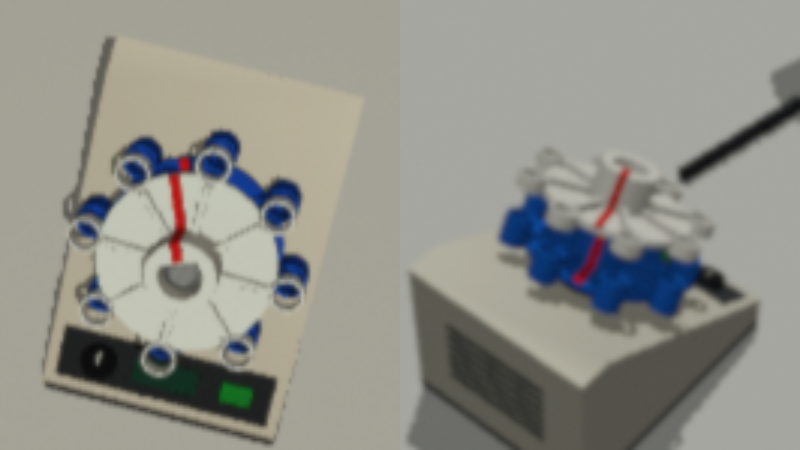

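Both tiers are home. The white web reads 52–55 mm and the hub top 82 mm above the seat, and the red lines meet at (180,215). The rack's pixels are unchanged. The changes around the marker and bin look like the arm and its moving shadow, and no contact force was ever measured near them.

```bash
python3 -c "
from station import r
print(r.finish_job())"
```

```text
the job is handed in; nothing more can be done
None
```

I put the blue tier and then the white tier on the shaft with their flats aligned; both measured fully home and released, and I handed the job in at about 17.7 s without the arm touching the rack, bin or marker.

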